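# Shut the tagged air valve under the sliding cover

### The arm

A 7-joint arm with a two-finger parallel gripper is mounted at the origin on a cart in front of the work surface, level with it; the furniture and walls round the work are solid. World frame = base frame: x ahead of the robot, y to its left, z up, the work surface at z = 0. Lengths are in mm, angles in rad, forces in N, time in s.
With the tool pointing down it reaches from about 400 to 875 mm from the base axis. Payload 4.4 kg.
Tool frame: the origin (TCP) lies at the very end of the fingers, on their centre line; the grasp point (between the pads) lies 19 mm behind it (grip_depth is the distance from the TCP to the grasp point, in mm); z points along the fingers, y is the direction in which the jaws open and shut (so a half turn about z gives the same grasp; the last joint's range is limited). The gripper opens to 85 mm and grips with 20 to 120 N. Pads are 22 mm wide; open, the fingers measure 114 mm over their backs; the gripper's body (76 mm by 85 mm) begins 54 mm behind the grasp point. The pads swing forward as they close: fully open they stand 13 mm farther back than shut.
Start: joints at [-1.386, 0.628, 0.038, 1.517, -0.027, 0.996, -0.02], TCP at [161.291, 629.685, 231.313] pointing down, gripper open.
Joint ranges: [-3.06, 3.06], [-0.37, 2.12], [-1.25, 1.32], [0.18, 2.47], [-1.1, 4.24], [0.23, 1.98], [-2.94, 2.94]. Speed limits (rad/s): [2.57, 2.57, 3.14, 3.14, 3.14, 3.14, 3.14].

### API

Orientations are given as [roll, pitch, yaw] about the fixed x, y, z axes, in that order (R = Rz(yaw) Ry(pitch) Rx(roll)).
In Python, from cell import read_state, get_image, finish_job, recognise, outline_of, grip_depth gives the robot as it stands. The module is installed in compiled form; this text tells all that it offers.
- The arm moves only by the tool send_rows, never from a script. Its argument "rows" is a list of rows, each a list of 5 numbers: the gripper command: -1 is shut, 1 is fully open, values between are in proportion, then the shift along the tool's x, y, z in m, then the turn about the tool's z in rad. In form: [[claw, tx, ty, tz, roll], ...]. A call has 1 to 12 rows; each row shifts and turns the pose as measured when the row begins, along the tool's axes as they then stand; what a row does not reach is not made up. A row lasts 1/12 s, in which the tool goes at most 41.7 mm and 7.16 degrees, less where a joint would pass 70% of its speed; a pose out of reach is approached as far as the arm can. A call with a gripper value outside its range is refused whole. The fingers move at their own pace and stop on an object; the grip force is fixed at half the most. Time passes only in rows, so rows that do not move let the fingers close. It gives the time, the measured TCP pose, the force and the opening at its end, in the units of the state.
- read_state(): the state, without advancing time (a new reading comes with each control period).
- get_image(name): name is "scene" or "side" or "wrist"; returns a dict with "image" (420x560x3 uint8, blue, green, red), "z_map" (420x560 float32, mm along the optical axis (not along the pixel's ray), 0 where there is no reading), "K" (3x3 intrinsics, pixels), "R" (3x3) and "t" (3): a world point X has camera coordinates R X + t; the wrist camera has in their place "tool_from_camera" (4x4, takes a point from camera to tool coordinates, whose origin is the TCP and whose axes are the flange's). Camera axes: x right, y down, z forward; pixel columns grow to the right and rows downward; lengths in mm; the calibration is good to about 2 mm. A picture is of the moment at which its call begins: read the wrist's pose just before it.
- finish_job(): hands the job in, once; it reports no verdict.
Trained networks look in a picture, given as the dict that the camera call returned (one of the last four; its "shot" number tells which), for a name from the list of things; names that differ only in an ending like _2 or _b are one class to them, and where a whole thing is asked for, a point or a joint stands for the part that bears it (a point fixed in the world has none). Each returns a list of dicts, best first, with "score" (0 to 1); they miss things now and then, are a little off and sometimes report something else, mostly with a low value. They report only what shows in the picture. A call takes as long as a camera call. They do not tell look-alikes from the thing itself.
- recognise(picture, query): "box" ([left, top, right, bottom] in pixels, round what is visible of it).
- outline_of(picture, query): "mask" (420x560 bool, what is visible of it) and "box" ([left, top, right, bottom] in pixels, round what is visible of it).
The state is a dict: "clock": time; "qpos": joint angles; "qd": joint speeds; "tau": joint torques, N m; "eef_pos": TCP position; "tool_rot": TCP orientation; "force": force on the tool from outside, world axes, zero at the start; "torque": the same for the moment, N m; "width": finger opening in mm.
Only numpy, scipy, OpenCV 4.12 (cv2) and the standard library are available. Lean on these libraries where they do the work, as an engineer would, in place of code of your own. Each camera call takes 0.05 s, during which the arm holds its last target.

### The job

Push the cover of the compressed-air valve box sideways along its guides, as far as it goes over the blank half of the box, so that the two valves under it are exposed; then push the handle that carries a round disc a quarter turn until it is fully shut against its stop. Only push with the fingers: the cover stays down in its guides and nothing is gripped or lifted. Leave the plain handle and the small things round the box alone.

Things in the scene. Friction and masses are not known exactly. Their poses are not given: they have to be found in the camera images.
- valve_box: grey metal box fixed on the bench, 180 (x) x 226 (y) x 68 mm; origin: centre of underside; yaw within 15 degrees. +y half (left from the robot): open well with two valves; -y half: blank deck. Side guides along y at x = +-87.5 mm, top z 68; end walls at y = +-110.5 mm, top z 64 (all 5 mm thick). Inside the guides, from |x| = 74 mm out, ledges carry the cover. Pipe stubs stand out 25 mm at x ends
- cover: loose aluminium cover, about 0.3 kg, on the ledges, 1.5 mm play to each guide: flange 167 (x) x 107 (y) x 5 mm with a raised panel 128 (x) x 99 (y) mm, top 26 mm above the underside, upright sides. Origin: centre of underside; axes as the box's. In the box: z 58 mm; starts over the well, y about +46 to +53 mm; fully aside y = -54 mm, against the -y end wall. Friction a few N
- marked_valve: the valve whose handle carries the disc: brass body on a 16 mm copper pipe that runs along the box's x in the well, pipe axis 24 mm above the bench; origin on the bench straight under the spindle, axes as the box's. It stands at box x = -70 or +8 mm (either), y = +56 mm; the plain valve stands at the other place
- marked_handle (a joint): angle in rad: 0 = open, handle along the box's +x (along the pipe); grows clockwise from above; 1.571 = shut, at the stop, handle along the box's -y (across the pipe). Starts at 0 to 0.2. Friction 0.12 N m (4 N at 30 mm), stays where left. Steel bar 12 mm wide, 9 mm thick, reaching 48 mm from the spindle, with a disc 24 mm in diameter, 5.5 mm high on top, 26 mm from the spindle
- marked_pivot (a point): point on the spindle axis of the marked valve at mid-thickness of its handle, 42 mm above the bench; axes as the box's
- marked_tip (a point): middle of the outer end of the marked handle, 48 mm from the spindle, 42 mm above the bench; its x axis points out along the handle
- plain_handle (a joint): angle of the plain handle (same bar and motion, no disc), starts at 0 to 0.2; not to be moved
- plain_tip (a point): middle of the outer end of the plain handle, 48 mm from its spindle, 42 mm above the bench
- drilled_block: loose bright metal block with drilled holes, 36 x 50 x 26 mm, on the bench centre about 40 mm past the box's +y end; origin at the centre of its underside
- pulley_a: loose bright metal pulley, 42 mm diameter, 26 mm high, on the bench past the box's -y end; origin at the centre of its underside
- hex_key: loose bent hexagon key, 35 x 115 x 8 mm, on the bench on the robot's side of the box; origin at the centre of its underside
Mind the look-alikes: they are no part of the job. There is more than one size of the cover; the one meant has the size given above.

How it is judged:
By the outcome, as a careful person would: the job done as asked, in the order asked, and still so for the second after the job is handed in, with the robot touching nothing.
It also fails if it takes over 43 s, if anything falls off the work surface, if the arm or the gripper's body presses on something with over 40 N, if the wrist force passes 120 N, or if a joint passes its speed limit or range.

## Working session

There is one attempt and no reset: what is moved stays moved. The work goes in short steps, Python scripts to look and compute and a tool call to move; the robot and the scene stay as the last step left them, time stands still between calls to the robot, and variables do not carry over. Pictures are saved under pics/ and viewed, and the job is handed in when it is done.

Besides the shell and the picture viewer there is one more tool, called as name([rows], argument=value, ...), one row to a line, values as JSON. send_rows: Moves the arm, as the interface text tells. Its arguments: {"type":"object","properties":{"rows":{"type":"array"}},"required":["rows"]}

```bash
mkdir -p pics; ls
cat > h.py <<'E'
import numpy as np,cv2
from cell import *
def world(p,us,vs):
    z=p["z_map"][vs,us].astype(float); K=p["K"]
    c=np.stack([(us-K[0,2])/K[0,0]*z,(vs-K[1,2])/K[1,1]*z,z],-1)
    return (c-p["t"])@p["R"], z
def proj(p,X):
    c=np.atleast_2d(X)@p["R"].T+p["t"]; q=c@p["K"].T
    return q[:,:2]/q[:,2:]
E
python3 - <<'E'
from h import *
s=read_state(); print({k:np.round(v,3) for k,v in s.items()}, grip_depth)
for n in ["scene","side"]:
    p=get_image(n); cv2.imwrite(f"pics/{n}0.png",p["image"])
    for q in ["valve_box","cover","drilled_block","pulley_a","hex_key"]:
        print(n,q,[(np.round(r["box"]).tolist(),round(r["score"],2)) for r in recognise(p,q)])
E
```

```text
pics
{'clock': np.float64(0.0), 'qpos': array([-1.386,  0.629,  0.038,  1.518, -0.027,  0.996, -0.02 ]), 'qd': array([-0.001, -0.001,  0.   , -0.   , -0.   , -0.   ,  0.001]), 'tau': array([ 0.0000e+00, -5.6340e+01,  1.2260e+00, -1.9345e+01,  1.1000e-02,
        1.0000e-02, -0.0000e+00]), 'eef_pos': array([161.159, 629.053, 230.382]), 'tool_rot': array([-3.14 ,  0.   ,  2.891]), 'force': array([-0.342, -0.504, -0.641]), 'torque': array([-0.026,  0.022, -0.022]), 'width': np.float64(85.05)} 18.700000000000003
scene valve_box [([266.0, 181.0, 400.0, 287.0], 0.86)]
scene cover [([276.0, 181.0, 349.0, 251.0], 0.89), ([179.0, 202.0, 236.0, 251.0], 0.56)]
scene drilled_block [([258.0, 206.0, 282.0, 227.0], 0.63), ([269.0, 178.0, 400.0, 288.0], 0.51), ([396.0, 228.0, 419.0, 251.0], 0.22)]
scene pulley_a [([399.0, 227.0, 416.0, 248.0], 0.73)]
scene hex_key [([299.0, 279.0, 355.0, 310.0], 0.84)]
side valve_box [([230.0, 157.0, 331.0, 235.0], 0.81)]
side cover [([257.0, 267.0, 328.0, 305.0], 0.91), ([236.0, 173.0, 320.0, 213.0], 0.71)]
side drilled_block [([255.0, 226.0, 282.0, 252.0], 0.91)]
side pulley_a []
side hex_key [([341.0, 199.0, 354.0, 216.0], 0.69)]
```

View pics/scene0.png

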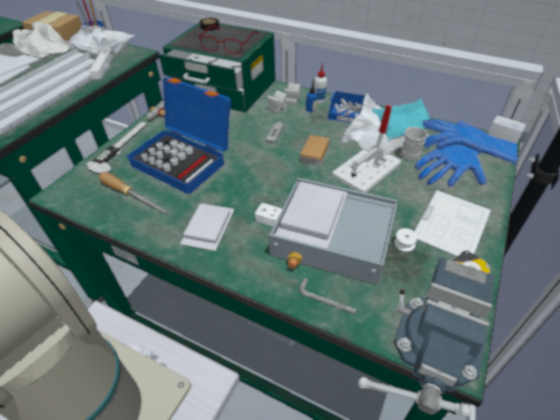

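View pics/side0.png

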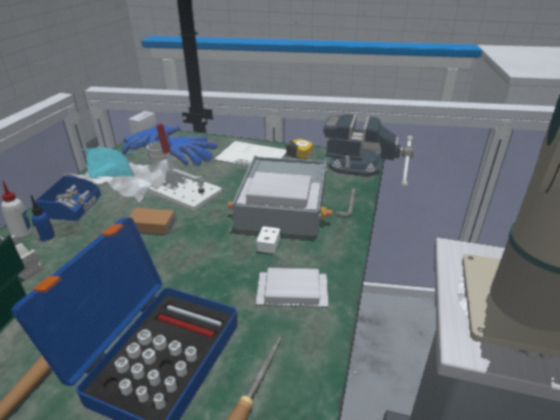

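Run:
```python
from h import *
for n in ["scene","side"]:
    p=get_image(n)
    m=np.zeros((420,560),bool)
    r=outline_of(p,"valve_box")[0]["mask"]|outline_of(p,"cover")[0]["mask"]
    l,t,rr,b=[int(v) for v in recognise(p,"valve_box")[0]["box"]]
    vs,us=np.mgrid[t-8:b+8,l-8:rr+8]; us=us.ravel();vs=vs.ravel()
    X,z=world(p,us,vs); X=X[z>0]
    print(n,len(X),"cam pos",np.round(-p["R"].T@p["t"]))
    print(np.histogram(X[:,2],bins=np.arange(-10,110,6)))
    top=X[(X[:,2]>76)&(X[:,2]<95)]
    print("panel",np.median(top[:,2]),cv2.minAreaRect(top[:,:2].astype(np.float32)))
    bx=X[(X[:,2]>50)&(X[:,2]<95)]
    print("box",cv2.minAreaRect(bx[:,:2].astype(np.float32)))
    dk=X[(X[:,2]>44)&(X[:,2]<72)]; print("mid z",np.percentile(dk[:,2],[5,25,50,75,95]))
    np.save(f"pics/{n}.npy",X)
    big=cv2.resize(p["image"][t-30:b+40,l-30:rr+40],None,fx=3.5,fy=3.5,interpolation=cv2.INTER_CUBIC); cv2.imwrite(f"pics/{n}z.png",big)
```

```text
scene 17884 cam pos [ -55. -356.  668.]
(array([   3, 6858,  622,  784,  267,  458,  406,  258,  210,  243, 1537,
       2263, 1377,  316,  121, 2127,   34,    0,    0]), array([-10,  -4,   2,   8,  14,  20,  26,  32,  38,  44,  50,  56,  62,
        68,  74,  80,  86,  92,  98, 104]))
panel 83.86278859652928 ((484.4256286621094, -145.6390838623047), (128.75616455078125, 99.28945922851562), 7.15593957901001)
box ((469.97601318359375, -218.942626953125), (229.8503875732422, 270.3303527832031), 6.626762390136719)
mid z [50.89014401 55.6788568  57.05058113 62.72864165 67.86735588]
side 10988 cam pos [268. 608. 542.]
(array([   3, 3275,  882,  289,  298,  550,  356,  258,  248,  244,  799,
       1045,  926,  213,  164, 1438,    0,    0,    0]), array([-10,  -4,   2,   8,  14,  20,  26,  32,  38,  44,  50,  56,  62,
        68,  74,  80,  86,  92,  98, 104]))
panel 83.29858942308793 ((484.5580139160156, -141.32546997070312), (127.19512176513672, 100.99302673339844), 7.3460001945495605)
box ((493.2085266113281, -235.08543395996094), (193.8570098876953, 331.7822265625), 3.087864875793457)
mid z [47.93022921 55.365707   58.60718524 62.82506605 68.05778159]
```

View pics/scenez.png

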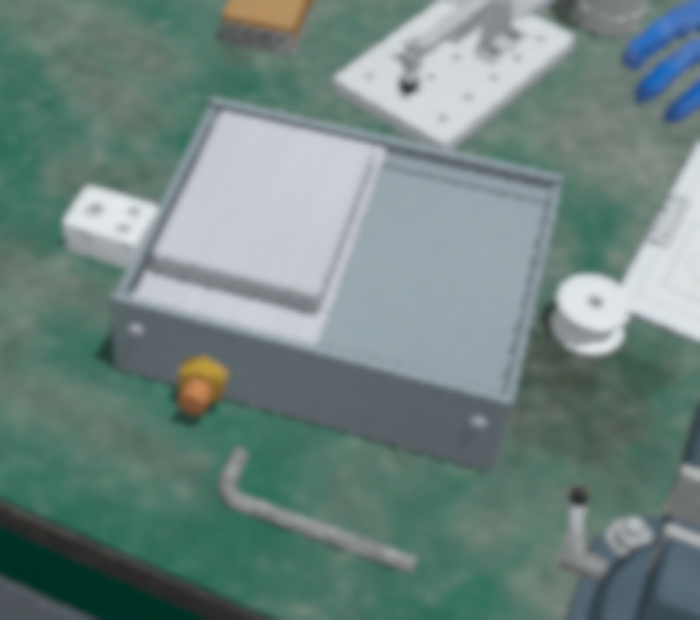

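Run:
```python
from h import *
for n in ["scene","side"]:
    X=np.load(f"pics/{n}.npy"); a=np.deg2rad(7.2); c=np.array([484.5,-143.5])
    R=np.array([[np.cos(a),-np.sin(a)],[np.sin(a),np.cos(a)]])
    L=(X[:,:2]-c)@R
    g=(X[:,2]>59.5)&(X[:,2]<72)&(np.abs(L[:,0])<110)&(L[:,1]>-200)&(L[:,1]<90)
    P=L[g]; print(n,len(P),np.percentile(P[:,0],[.5,1,3,97,99,99.5]).round(1),np.percentile(P[:,1],[.5,1,3,97,99,99.5]).round(1))
    # edges by slice for yaw
    for lo,hi in [(-95,-70),(70,95)]:
        q=P[(P[:,0]>lo)&(P[:,0]<hi)&(X[g][:,2]>64)]; print(" side",lo,len(q),np.polyfit(q[:,1],q[:,0],1).round(4))
    for lo,hi in [(45,75),(-180,-150)]:
        q=P[(P[:,1]>lo)&(P[:,1]<hi)&(X[g][:,2]>61)&(abs(P[:,0])<70)]; print(" end",lo,len(q),np.polyfit(q[:,0],q[:,1],1).round(4))
```

```text
scene 1932 [-91.3 -91.1 -90.4  88.1  89.9  90.2] [-163.  -162.7 -161.6   59.9   61.2   61.7]
 side -95 423 [ 1.55000e-02 -8.56749e+01]
 side 70 280 [7.50000e-03 8.67045e+01]
 end 45 132 [3.82000e-02 5.83234e+01]
 end -180 136 [-3.800000e-03 -1.607823e+02]
side 1498 [-89.4 -89.1 -88.   88.2  89.4  89.9] [-160.7 -159.4 -157.9   65.7   66.5   66.8]
 side -95 129 [ 7.80000e-03 -8.60695e+01]
 side 70 141 [1.80000e-03 8.66607e+01]
 end 45 498 [-5.00000e-04  5.43919e+01]
 end -180 84 [-1.100000e-03 -1.572515e+02]
```

send_rows([
  [-1, -0.03, -0.0205, 0, 0],
  [-1, -0.03, -0.0205, 0, 0],
  [-1, -0.03, -0.0205, 0, 0],
  [-1, -0.03, -0.0205, 0, 0],
  [-1, -0.03, -0.0205, 0, 0],
  [-1, -0.03, -0.0205, 0, 0],
  [-1, -0.03, -0.0205, 0, 0],
  [-1, -0.03, -0.0205, 0, 0],
  [-1, -0.03, -0.0205, 0, 0],
  [-1, -0.03, -0.0205, 0, 0],
  [-1, -0.03, -0.0205, 0, 0],
  [-1, -0.03, -0.0205, 0, 0],
])

```text
clock: 2.0
eef_pos: [453.8, 300.7, 228.6]
tool_rot: [3.132, -0.005, 2.912]
force: [0.0, 0.4, -0.0]
width: 0.1
```

send_rows([
  [-1, 0, 0, 0, 0.1],
  [-1, 0, 0, 0, 0.12],
  [-1, 0, 0, 0, 0.12],
  [-1, 0, 0, 0, 0.12],
  [-1, 0, 0, 0, 0.12],
  [-1, 0, 0, 0, 0.12],
  [-1, 0, 0, 0, 0.12],
  [-1, 0, 0, 0, 0.12],
  [-1, 0, 0, 0, 0.12],
  [-1, 0, 0, 0, 0.12],
  [-1, 0, 0, 0, 0],
])

```text
clock: 2.92
eef_pos: [465.5, 286.4, 230.6]
tool_rot: [3.136, -0.007, 1.678]
force: [-0.4, -0.6, -0.1]
width: 0.2
```

send_rows([
  [-1, -0.033, -0.003, 0, -0.02],
  [-1, -0.033, -0.003, 0, 0],
  [-1, -0.033, -0.003, 0.005, 0],
  [-1, -0.033, -0.003, 0.005, 0],
  [-1, -0.033, -0.003, 0.01, 0],
  [-1, -0.033, -0.003, 0.01, 0],
  [-1, -0.033, -0.003, 0.02, 0],
  [-1, -0.033, -0.003, 0.02, 0],
  [-1, -0.033, -0.003, 0.02, 0],
  [-1, -0.025, -0.003, 0.01, 0],
  [-1, 0, 0, 0, 0],
  [-1, 0, 0, 0, 0],
])

```text
clock: 3.92
eef_pos: [489.7, -43.1, 124.7]
tool_rot: [3.121, -0.011, 1.754]
force: [-0.2, 0.4, 0.8]
width: 0.0
```

```bash
cat >> h.py <<'E'
A=0.1257; C=np.array([490.3,-191.9])
RB=np.array([[np.cos(A),-np.sin(A)],[np.sin(A),np.cos(A)]])
def tobox(xy): return (np.asarray(xy)[...,:2]-C)@RB
def delta(bx,by,z,yaw=None):
    s=read_state(); e=s["eef_pos"]; y=s["tool_rot"][2]
    d=C+RB@[bx,by]-e[:2]
    print("box now",tobox(e).round(1),e[2].round(1),"yaw",y.round(3),"force",s["force"].round(1),"clock",s["clock"])
    print("shift mm x,y,z",(d@[np.cos(y),np.sin(y)]).round(1),(d@[np.sin(y),-np.cos(y)]).round(1),(e[2]-z).round(1),"roll",round(y-(A+np.pi/2),3))
E
python3 - <<'E'
from h import *
delta(0,125,70)
p=get_image("wrist"); cv2.imwrite("pics/w1.png",p["image"])
p=get_image("scene"); cv2.imwrite("pics/s1.png",p["image"])
E
```

```text
box now [ 18.  147.7] 124.7 yaw 1.754 force [-0.2  0.4  0.8] clock 3.9167
shift mm x,y,z -21.6 -19.3 54.7 roll 0.057
```

View pics/w1.png

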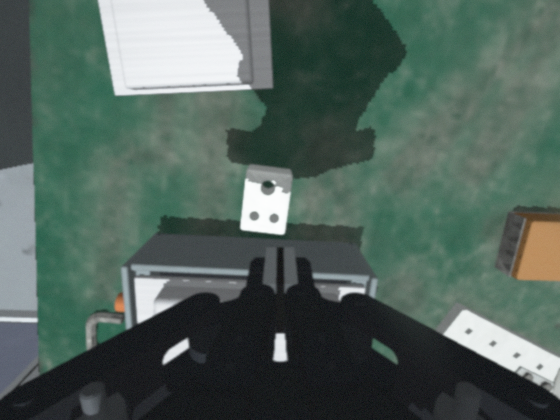

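View pics/s1.png

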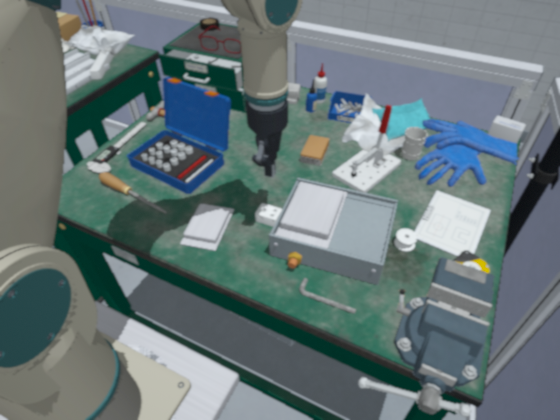

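send_rows([
  [-1, -0.005, -0.007, 0.01, 0.03],
  [-1, -0.005, -0.007, 0.015, 0.025],
  [-1, -0.004, -0.004, 0.015, 0],
  [-1, -0.002, -0.001, 0.008, 0],
  [-1, 0, 0, 0, 0],
  [-1, 0, 0, 0, 0],
])

```text
clock: 4.52
eef_pos: [479.8, -50.2, 79.3]
tool_rot: [3.11, -0.015, 1.721]
force: [0.1, 0.5, 0.5]
width: 0.0
```

Run:
```python
from h import *
delta(0,120,71)
p=get_image("side"); cv2.imwrite("pics/d2.png",cv2.resize(p["image"][120:300,180:400],None,fx=3.3,fy=3.3))
```

```text
box now [  7.4 141.9] 79.3 yaw 1.721 force [0.1 0.5 0.5] clock 4.5167
shift mm x,y,z -21.8 -7.9 8.3 roll 0.024
```

View pics/d2.png

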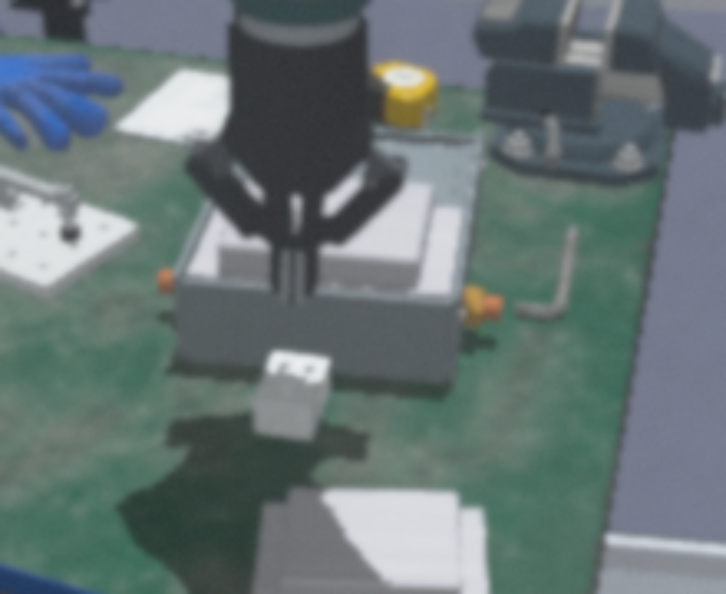

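send_rows([
  [-1, -0.005, -0.006, 0.008, 0.02],
  [-1, -0.006, -0.005, 0.005, 0.01],
  [-1, -0.006, -0.003, 0.002, 0],
  [-1, -0.005, 0, 0, 0],
])

```text
clock: 4.9
eef_pos: [472.5, -70.9, 65.8]
tool_rot: [3.103, -0.016, 1.698]
force: [-0.0, 0.0, 1.0]
width: 0.1
```

Run:
```python
from h import *
delta(0,110,71)
```

```text
box now [ -2.5 122.3] 65.8 yaw 1.698 force [-0.  0.  1.] clock 4.9
shift mm x,y,z -12.3 2.5 -5.2 roll 0.002
```

send_rows([
  [-1, 0, 0.001, -0.006, 0],
  [-1, 0, 0.001, -0.004, 0],
  [-1, -0.002, 0, -0.002, 0],
  [-1, -0.004, 0, 0, 0],
  [-1, -0.005, 0, 0, 0],
  [-1, -0.005, 0, 0, 0],
])

```text
clock: 5.4
eef_pos: [478.2, -88.1, 80.8]
tool_rot: [3.1, -0.016, 1.699]
force: [-0.2, 1.9, -0.4]
width: -0.1
```

Run:
```python
from h import *
delta(0,6,71)
```

```text
box now [  1.  104.5] 80.8 yaw 1.699 force [-0.2  1.9 -0.4] clock 5.4
shift mm x,y,z -98.5 -1.3 9.8 roll 0.003
```

send_rows([
  [-1, 0.001, 0, 0.004, 0],
  [-1, 0, 0, 0.002, 0],
  [-1, 0, 0, 0, 0],
  [-1, 0, 0, 0, 0],
])

```text
clock: 5.73
eef_pos: [478.5, -88.8, 74.0]
tool_rot: [3.1, -0.015, 1.697]
force: [0.8, 0.4, 0.3]
width: 0.3
```

Run:
```python
from h import *
delta(0,6,71)
```

```text
box now [  1.3 103.8] 74.0 yaw 1.697 force [0.8 0.4 0.3] clock 5.7333
shift mm x,y,z -97.8 -1.3 3.0 roll 0.001
```

send_rows([
  [-1, -0.006, -0.001, 0.001, 0],
  [-1, -0.008, 0, 0, 0],
  [-1, -0.008, 0, 0, 0],
  [-1, -0.008, 0, 0, 0],
  [-1, -0.008, 0, 0, 0],
  [-1, -0.004, 0, 0, 0],
])

```text
clock: 6.23
eef_pos: [482.1, -128.5, 71.9]
tool_rot: [3.103, -0.023, 1.704]
force: [-1.2, 3.0, 3.8]
width: 0.3
```

Run:
```python
from h import *
delta(0,6,71)
p=get_image("scene"); cv2.imwrite("pics/s3.png",cv2.resize(p["image"][120:320,200:450],None,fx=3,fy=3))
```

```text
box now [-0.2 64. ] 71.9 yaw 1.704 force [-1.2  3.   3.8] clock 6.2333
shift mm x,y,z -58.0 -0.3 0.9 roll 0.007
```

View pics/s3.png

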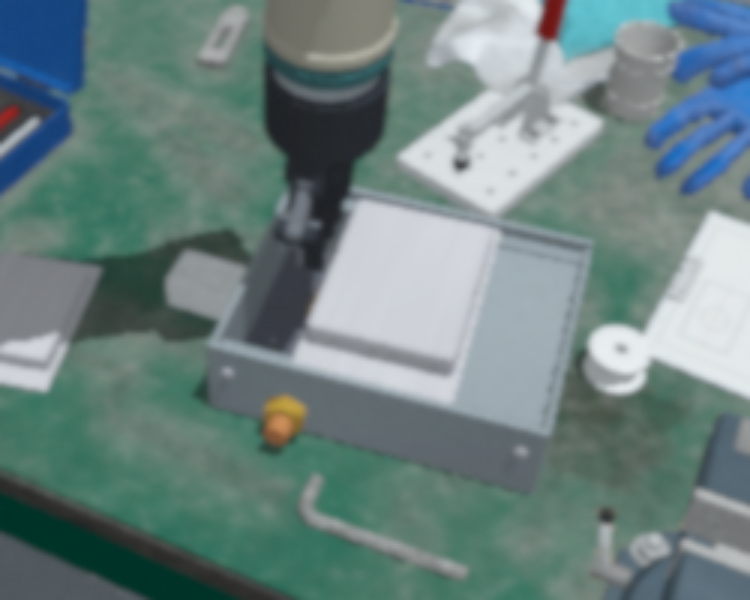

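send_rows([
  [-1, -0.006, 0, 0, 0.005],
  [-1, -0.008, 0, 0, 0],
  [-1, -0.008, 0, 0, 0],
  [-1, -0.008, 0, 0, 0],
  [-1, -0.008, 0, 0, 0],
  [-1, -0.006, 0, 0, 0],
  [-1, -0.004, 0, 0, 0],
])

```text
clock: 6.87
eef_pos: [488.0, -179.9, 70.6]
tool_rot: [3.104, -0.025, 1.698]
force: [-0.4, 3.5, 4.2]
width: -0.0
```

Run:
```python
from h import *
delta(0,2,71)
```

```text
box now [-0.8 12.2] 70.6 yaw 1.698 force [-0.4  3.5  4.2] clock 6.8667
shift mm x,y,z -10.2 0.8 -0.4 roll 0.001
```

send_rows([
  [-1, -0.004, 0, -0.001, 0],
  [-1, -0.004, 0, 0, 0],
  [-1, -0.004, 0, 0, 0],
  [-1, -0.004, 0, 0, 0],
  [-1, -0.004, 0, 0, 0],
])

```text
clock: 7.28
eef_pos: [489.2, -186.5, 71.2]
tool_rot: [3.11, -0.048, 1.707]
force: [-1.7, 11.0, 9.7]
width: 0.4
```

Run:
```python
from h import *
delta(0,2,71)
```

```text
box now [-0.4  5.5] 71.2 yaw 1.707 force [-1.7 11.   9.7] clock 7.2833
shift mm x,y,z -3.5 0.3 0.2 roll 0.01
```

send_rows([
  [-1, -0.005, 0, 0, 0],
  [-1, -0.006, 0, 0, 0],
  [-1, -0.006, 0, 0, 0],
])

```text
clock: 7.53
eef_pos: [489.0, -186.3, 71.4]
tool_rot: [3.117, -0.075, 1.719]
force: [-1.8, 13.9, 13.0]
width: -0.1
```

Run:
```python
from h import *
delta(0,2,71)
p=get_image("scene"); cv2.imwrite("pics/s4.png",cv2.resize(p["image"][120:320,200:450],None,fx=3,fy=3))
p=get_image("side"); cv2.imwrite("pics/d4.png",cv2.resize(p["image"][120:270,200:400],None,fx=3.5,fy=3.5))
```

```text
box now [-0.6  5.7] 71.4 yaw 1.719 force [-1.8 13.9 13. ] clock 7.5333
shift mm x,y,z -3.7 0.5 0.4 roll 0.022
```

View pics/s4.png

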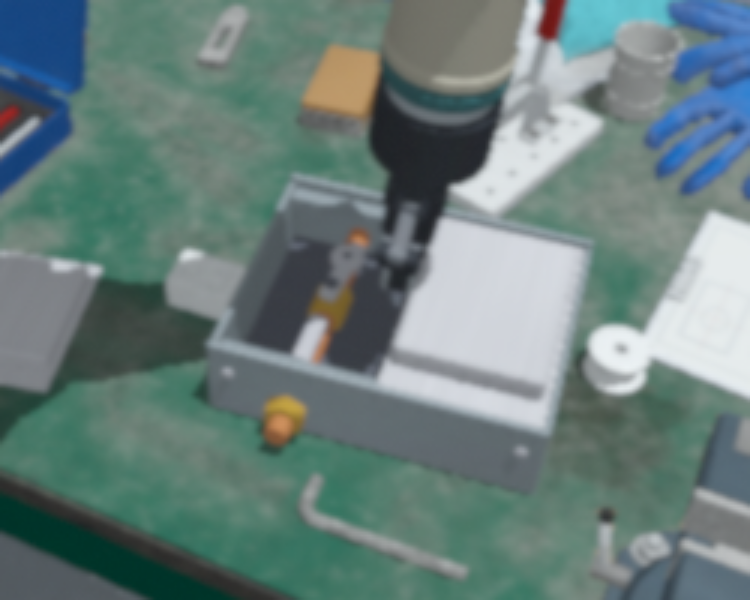

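View pics/d4.png

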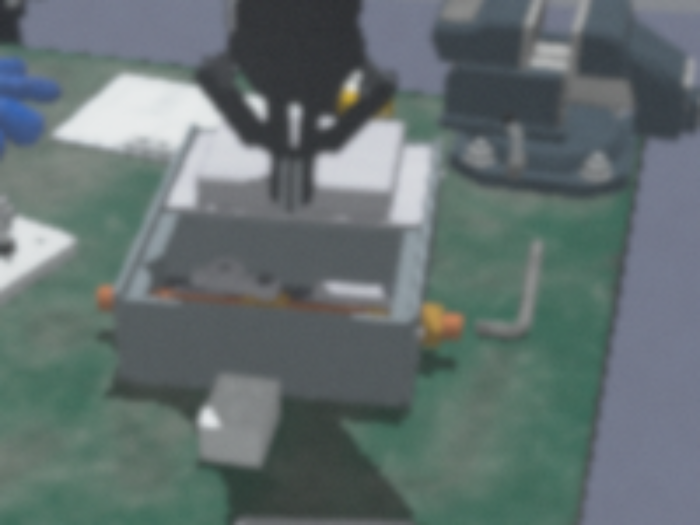

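send_rows([
  [-1, 0.005, 0, -0.005, 0.01],
  [-1, 0.008, 0, -0.015, 0.01],
  [-1, 0.015, 0, -0.015, 0],
  [-1, 0.025, 0, -0.02, 0],
  [-1, 0.025, 0, -0.02, 0],
  [-1, 0.025, 0, -0.01, 0],
  [-1, 0.01, 0, 0, 0],
  [-1, 0, 0, 0, 0],
])

```text
clock: 8.3
eef_pos: [475.5, -87.9, 167.7]
tool_rot: [3.112, -0.062, 1.685]
force: [0.4, -0.4, -0.7]
width: -0.3
```

Run:
```python
from h import *
delta(40,80,71); print(read_state()["tool_rot"])
for n in ["scene","side"]:
    p=get_image(n); 
    o=(120,320,200,450,3) if n=="scene" else (130,260,200,390,4)
    cv2.imwrite(f"pics/{n}5.png",cv2.resize(p["image"][o[0]:o[1],o[2]:o[3]],None,fx=o[4],fy=o[4],interpolation=cv2.INTER_CUBIC))
    for q in ["cover","marked_handle","plain_handle","marked_valve","marked_pivot"]:
        for r in outline_of(p,q)[:2]:
            vs,us=np.nonzero(r["mask"]); X,z=world(p,us,vs); X=X[z>0]; Z=X[:,2]
            B=tobox(X); hi=Z>np.percentile(Z,60)
            print(n,q,round(r["score"],2),np.round(r["box"]),len(X),"med",np.median(B,0).round(1),np.median(Z).round(1),"lo",np.percentile(B,3,axis=0).round(1),"hi",np.percentile(B,97,axis=0).round(1),Z.max().round(1))
    vs,us=np.mgrid[150:300,200:400]; X,z=world(p,us.ravel(),vs.ravel()); B=tobox(X)
    k=(X[:,2]>80)&(X[:,2]<88)&(abs(B[:,0])<90)&(abs(B[:,1])<115); print("panel",cv2.minAreaRect(B[k].astype(np.float32)))
    k=(X[:,2]>36)&(X[:,2]<56)&(abs(B[:,0])<75)&(B[:,1]>3)&(B[:,1]<100)
    im=np.zeros((330,540,3),np.uint8)
    for (a,b),h in zip(B[k],X[k,2]): cv2.circle(im,(int(270+a*3),int(310-b*3)),2,(0,255,255) if h>49 else (255,100,0) if h<42 else (0,200,0),-1)
    for a in (-70,8): cv2.circle(im,(270+3*a,310-168),4,(0,0,255),-1)
    cv2.imwrite(f"pics/{n}5m.png",im)
```

```text
box now [ -1.7 105. ] 167.7 yaw 1.685 force [ 0.4 -0.4 -0.7] clock 8.3
shift mm x,y,z -24.5 41.9 96.7 roll -0.011
[ 3.11218842 -0.06226466  1.68546289]
scene cover 0.75 [181. 202. 236. 251.] 1542 med [-71.6 264.3] 18.2 lo [-115.2  230.8] hi [-10.7 302.9] 23.4
scene cover 0.73 [327. 191. 396. 260.] 3329 med [-24.1 -58.2] 83.4 lo [ -77.6 -106.8] hi [60.1 -7.3] 87.4
scene marked_handle 0.44 [306. 200. 326. 218.] 167 med [26.9 50.5] 48.6 lo [ 0.3 40.8] hi [72.2 60. ] 54.1
scene marked_valve 0.68 [304. 203. 321. 230.] 300 med [20.  49.2] 40.6 lo [-5.8 41.6] hi [72.1 65.5] 54.1
scene marked_valve 0.3 [298. 276. 352. 308.] 343 med [-157.3  -15.4] 6.6 lo [-163.6  -78.5] hi [-127.6   26.4] 12.4
scene marked_pivot 0.48 [306. 200. 323. 230.] 230 med [13.6 50. ] 45.2 lo [-5.5 41.9] hi [43.  63.8] 54.1
panel ((-0.1350250244140625, -56.097862243652344), (98.82302856445312, 129.77841186523438), 89.79576110839844)
side cover 0.88 [256. 267. 328. 309.] 2501 med [-57.1 285.5] 17.8 lo [-113.1  239.4] hi [  1.2 314.3] 21.3
side marked_handle 0.48 [255. 194. 281. 203.] 173 med [29.7 58.5] 46.2 lo [ 2.5 43.6] hi [53.  63.9] 53.7
side plain_handle 0.55 [289. 200. 314. 206.] 146 med [-50.9  60.8] 44.7 lo [-73.   -0.5] hi [-25.4  73.2] 58.2
side marked_valve 0.53 [258. 226. 280. 255.] 495 med [  7.4 165.9] 23.7 lo [ -9.8 131.2] hi [ 26.2 179.6] 28.9
side marked_valve 0.51 [258. 195. 285. 210.] 187 med [23.  59.3] 45.4 lo [-1.5 47.1] hi [50.7 65. ] 53.7
side marked_pivot 0.74 [254. 194. 280. 208.] 181 med [25.3 59. ] 46.0 lo [ 0.1 47. ] hi [50.8 64.1] 53.7
panel ((-0.2781181335449219, -53.47352981567383), (104.6975326538086, 127.491455078125), 89.18041229248047)
```

View pics/scene5.png

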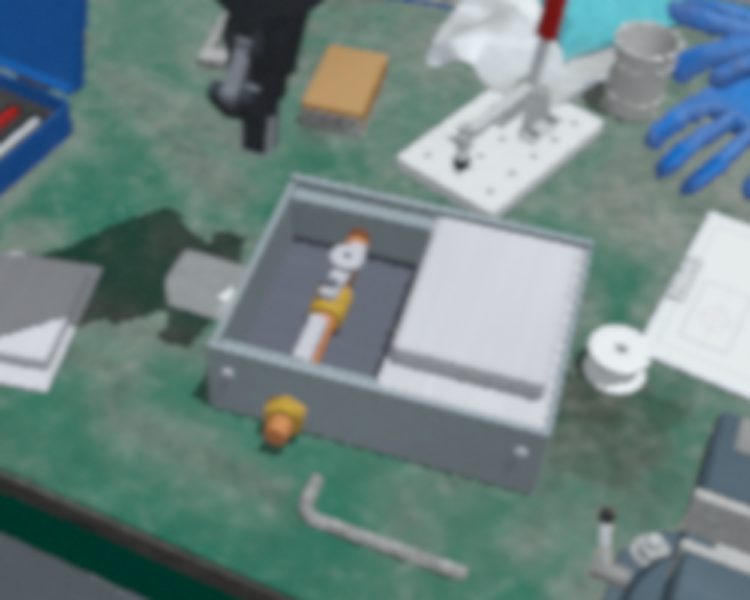

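View pics/side5.png

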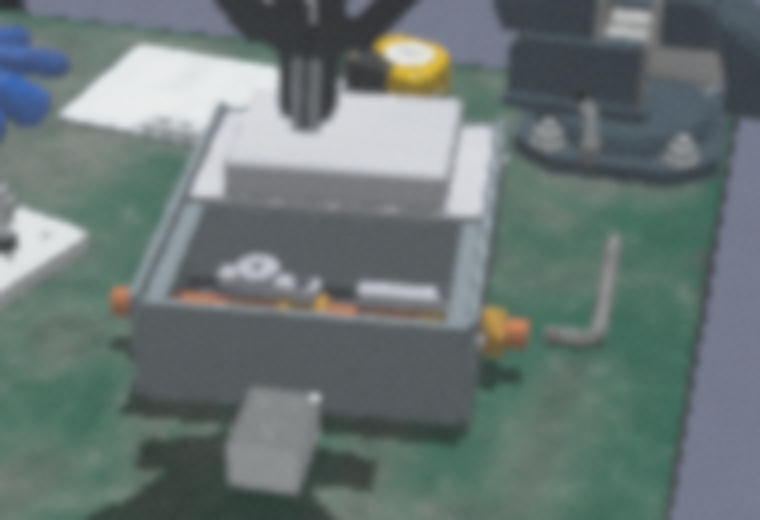

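View pics/scene5m.png

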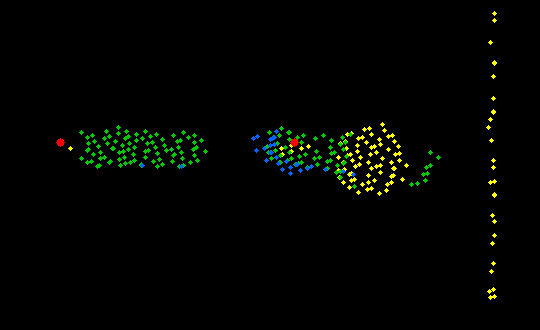

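View pics/side5m.png

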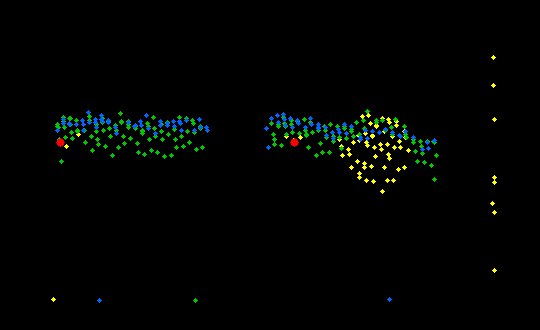

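send_rows([
  [-1, -0.006, 0.012, 0.01, -0.01],
  [-1, -0.006, 0.012, 0.01, 0],
  [-1, -0.005, 0.01, 0.01, 0],
  [-1, -0.003, 0.006, 0.01, 0],
  [-1, 0, 0, 0.005, 0],
  [-1, 0, 0, 0, 0],
])

```text
clock: 9.4
eef_pos: [519.3, -102.0, 120.0]
tool_rot: [3.113, -0.063, 1.693]
force: [-1.1, 1.0, 0.4]
width: -0.1
```

Run:
```python
from h import *
delta(40,84,42)
```

```text
box now [40.1 85.5] 120.0 yaw 1.693 force [-1.1  1.   0.4] clock 9.4
shift mm x,y,z -1.5 -0.1 78.0 roll -0.004
```

send_rows([
  [-1, 0, 0, 0.01, 0],
  [-1, 0, 0, 0.014, 0],
  [-1, 0, 0, 0.012, 0],
  [-1, 0, 0, 0.006, 0],
  [-1, 0, 0, 0, 0],
  [-1, 0, 0, 0, 0],
])

```text
clock: 9.9
eef_pos: [517.3, -98.0, 75.8]
tool_rot: [3.115, -0.064, 1.693]
force: [0.5, -0.0, -0.1]
width: -0.5
```

Run:
```python
from h import *
delta(40,85,41)
p=get_image("scene"); cv2.imwrite("pics/s6.png",cv2.resize(p["image"][150:300,230:420],None,fx=4,fy=4))
p=get_image("side"); cv2.imwrite("pics/d6.png",cv2.resize(p["image"][130:260,200:390],None,fx=4,fy=4))
```

```text
box now [38.6 89.7] 75.8 yaw 1.693 force [ 0.5 -0.  -0.1] clock 9.9
shift mm x,y,z -4.7 1.4 34.8 roll -0.003
```

View pics/s6.png

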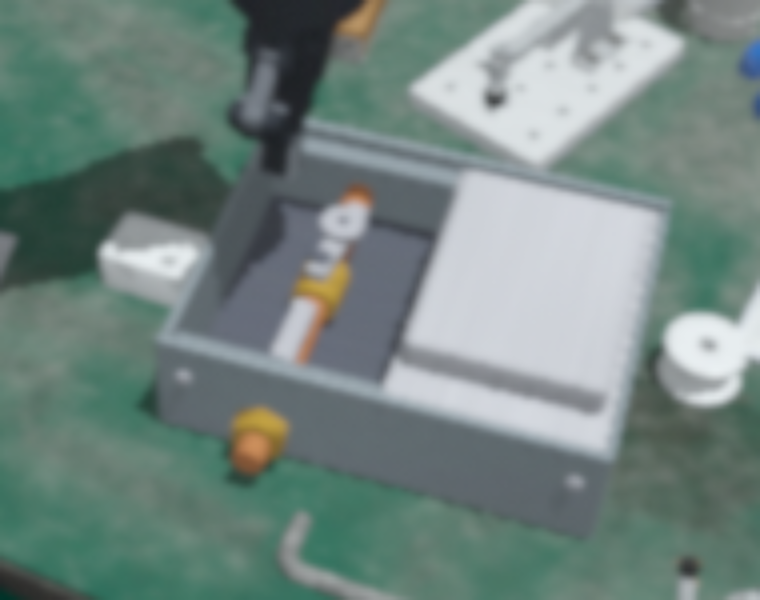

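View pics/d6.png

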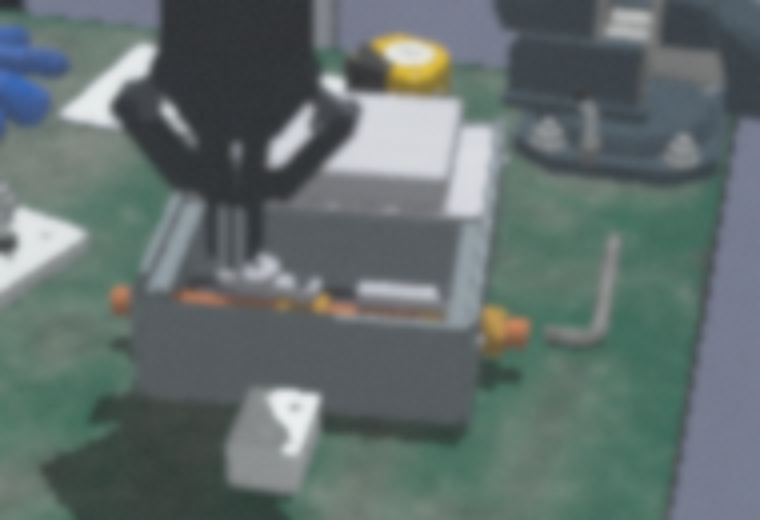

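send_rows([
  [-1, -0.002, 0, 0.008, 0],
  [-1, -0.002, 0.001, 0.01, 0],
  [-1, -0.001, 0, 0.008, 0],
  [-1, -0.001, 0, 0.003, 0],
  [-1, 0, 0, 0, 0],
  [-1, 0, 0, 0, 0],
])

```text
clock: 10.5
eef_pos: [521.6, -103.1, 45.2]
tool_rot: [3.111, -0.063, 1.693]
force: [0.3, -0.5, 0.2]
width: 0.1
```

Run:
```python
from h import *
delta(40,84,41)
```

```text
box now [42.1 84.2] 45.2 yaw 1.693 force [ 0.3 -0.5  0.2] clock 10.5
shift mm x,y,z -0.2 -2.1 4.2 roll -0.004
```

send_rows([
  [-1, -0.004, 0.001, 0.002, 0],
  [-1, -0.006, 0.001, 0.001, 0],
  [-1, -0.006, 0.002, 0, 0],
  [-1, -0.006, 0.002, 0, 0],
  [-1, -0.003, 0.001, 0, 0],
  [-1, 0, 0, 0, 0],
])

```text
clock: 11.0
eef_pos: [530.5, -123.8, 40.4]
tool_rot: [3.116, -0.071, 1.696]
force: [-0.8, 2.8, 0.7]
width: -0.0
```

Run:
```python
from h import *
delta(50,56,41)
p=get_image("scene"); cv2.imwrite("pics/s7.png",cv2.resize(p["image"][150:300,230:420],None,fx=4,fy=4))
```

```text
box now [48.4 62.5] 40.4 yaw 1.696 force [-0.8  2.8  0.7] clock 11.0
shift mm x,y,z -6.5 1.6 -0.6 roll -0.001
```

View pics/s7.png

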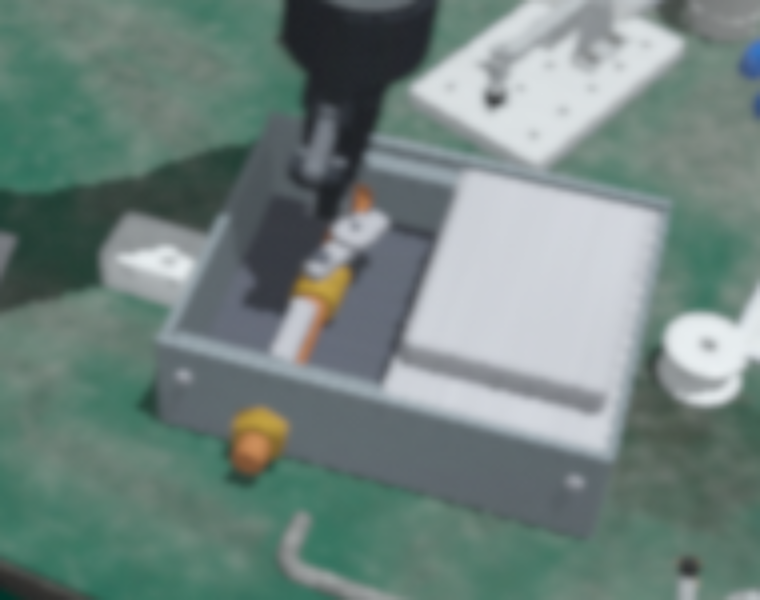

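send_rows([
  [-1, -0.004, 0.001, 0, 0],
  [-1, -0.006, 0.0, 0, 0],
  [-1, -0.006, -0.001, -0.001, 0],
  [-1, -0.005, -0.002, -0.001, 0],
  [-1, -0.003, -0.002, 0, 0],
  [-1, 0, 0, 0, 0],
])

```text
clock: 11.55
eef_pos: [532.0, -143.8, 41.1]
tool_rot: [3.112, -0.076, 1.701]
force: [0.7, 1.0, 0.8]
width: -0.1
```

Run:
```python
from h import *
delta(36,30,41)
p=get_image("scene"); cv2.imwrite("pics/s8.png",cv2.resize(p["image"][150:300,230:420],None,fx=4,fy=4))
```

```text
box now [47.4 42.5] 41.1 yaw 1.701 force [0.7 1.  0.8] clock 11.55
shift mm x,y,z -12.5 -11.4 0.1 roll 0.005
```

View pics/s8.png

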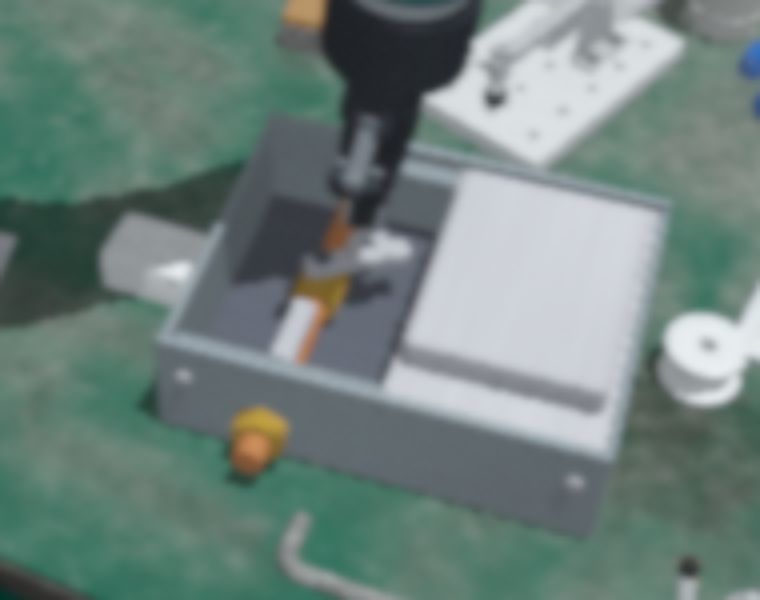

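send_rows([
  [-1, -0.003, -0.003, 0, 0],
  [-1, -0.005, -0.004, 0, 0],
  [-1, -0.004, -0.005, -0.001, 0],
  [-1, -0.002, -0.005, 0, 0],
  [-1, 0, -0.004, 0, 0],
  [-1, 0, 0, 0, 0],
])

```text
clock: 12.1
eef_pos: [520.3, -163.4, 42.5]
tool_rot: [3.096, -0.068, 1.703]
force: [2.5, 1.6, 1.0]
width: -0.2
```

Run:
```python
from h import *
delta(34,28,41)
p=get_image("scene"); cv2.imwrite("pics/s9.png",cv2.resize(p["image"][150:300,230:420],None,fx=4,fy=4))
```

```text
box now [33.3 24.6] 42.5 yaw 1.703 force [2.5 1.6 1. ] clock 12.1
shift mm x,y,z 3.4 0.7 1.5 roll 0.006
```

View pics/s9.png

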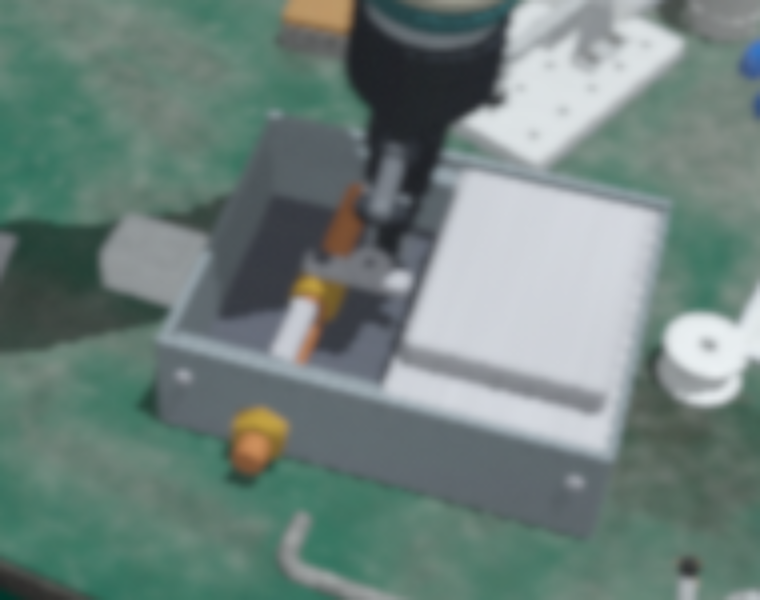

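send_rows([
  [-1, 0.001, -0.004, 0.001, 0],
  [-1, 0, -0.004, 0, 0],
  [-1, 0, -0.004, 0, 0],
  [-1, 0, -0.004, 0, 0],
])

```text
clock: 12.48
eef_pos: [519.1, -165.6, 44.2]
tool_rot: [3.068, -0.057, 1.706]
force: [8.6, 2.5, 0.2]
width: -0.2
```

Run:
```python
from h import *
delta(34,28,41)
```

```text
box now [31.9 22.4] 44.2 yaw 1.706 force [8.6 2.5 0.2] clock 12.4833
shift mm x,y,z 5.5 2.2 3.2 roll 0.009
```

send_rows([
  [-1, 0.001, -0.006, 0.001, 0],
  [-1, 0.001, -0.007, 0.001, 0],
  [-1, 0.001, -0.007, 0.001, 0],
  [-1, 0, -0.007, 0, 0],
])

```text
clock: 12.82
eef_pos: [514.0, -168.1, 47.2]
tool_rot: [3.028, -0.041, 1.71]
force: [17.0, 7.6, -7.3]
width: 0.1
```

Run:
```python
from h import *
delta(34,28,41)
```

```text
box now [26.5 20.7] 47.2 yaw 1.71 force [17.   7.6 -7.3] clock 12.8167
shift mm x,y,z 7.2 7.6 6.2 roll 0.014
```

send_rows([
  [-1, 0, 0.008, 0, 0],
  [-1, 0.001, 0.01, 0, 0],
  [-1, 0.002, 0.008, -0.01, 0],
  [-1, 0.002, 0.004, -0.025, 0],
  [-1, 0.01, 0, -0.03, 0],
  [-1, 0.03, 0, -0.03, 0],
  [-1, 0.035, 0, -0.03, 0],
  [-1, 0.035, 0, -0.02, 0],
  [-1, 0.035, 0, 0, 0],
  [-1, 0, 0, 0, 0],
])

```text
clock: 13.65
eef_pos: [499.9, -30.5, 201.3]
tool_rot: [3.051, -0.036, 1.692]
force: [0.1, 1.0, -1.0]
width: 0.2
```

Run:
```python
from h import *
delta(34,28,41); print(read_state()["tool_rot"])
for n in ["scene","side"]:
    p=get_image(n); 
    o=(150,300,230,420,4) if n=="scene" else (130,260,200,390,4)
    cv2.imwrite(f"pics/{n}10.png",cv2.resize(p["image"][o[0]:o[1],o[2]:o[3]],None,fx=o[4],fy=o[4],interpolation=cv2.INTER_CUBIC))
    vs,us=np.mgrid[150:300,200:400]; X,z=world(p,us.ravel(),vs.ravel()); B=tobox(X)
    k=(X[:,2]>80)&(X[:,2]<88)&(abs(B[:,0])<90)&(abs(B[:,1])<115); print("panel",cv2.minAreaRect(B[k].astype(np.float32)))
    k=(X[:,2]>36)&(X[:,2]<58)&(abs(B[:,0])<75)&(B[:,1]>1)&(B[:,1]<100)
    d=B[k&(X[:,2]>48)&(abs(B[:,0]-8)<30)&(B[:,1]>10)&(B[:,1]<50)]; print("disc",len(d),np.median(d,0))
    im=np.zeros((330,540,3),np.uint8)
    for (a,b),h in zip(B[k],X[k,2]): cv2.circle(im,(int(270+a*3),int(310-b*3)),2,(0,255,255) if h>49 else (255,100,0) if h<42 else (0,200,0),-1)
    for a in (-70,8): cv2.circle(im,(270+3*a,310-168),4,(0,0,255),-1)
    cv2.imwrite(f"pics/{n}10m.png",im)
```

```text
box now [ 29.8 158.9] 201.3 yaw 1.692 force [ 0.1  1.  -1. ] clock 13.65
shift mm x,y,z -130.9 4.9 160.3 roll -0.005
[ 3.05131727 -0.0363707   1.69184488]
panel ((-0.50640869140625, -56.13118362426758), (98.76461029052734, 130.77377319335938), 89.64495086669922)
disc 90 [ 6.19043544 28.12638858]
panel ((0.5239372253417969, -50.90025329589844), (99.57936096191406, 127.22708892822266), 89.84911346435547)
disc 58 [ 8.89788795 33.00688602]
```

View pics/scene10.png

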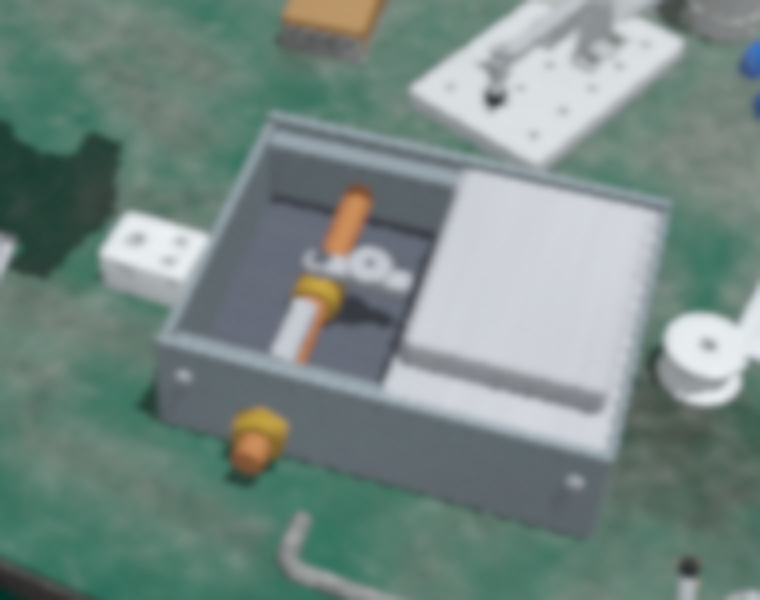

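View pics/side10.png

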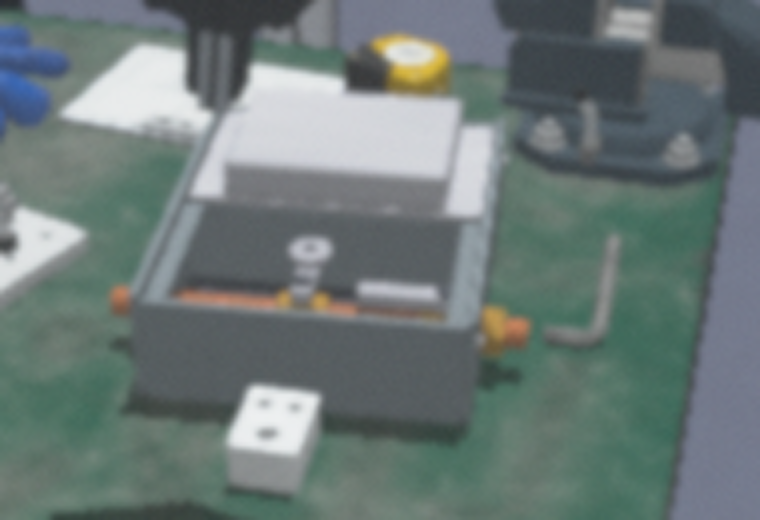

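View pics/scene10m.png

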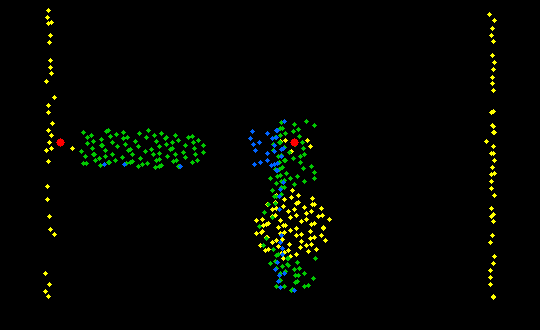

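View pics/side10m.png

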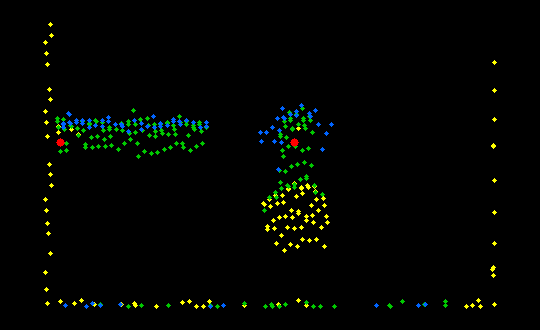

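Run:
```python
from h import *
for n in ["scene","side"]:
    p=get_image(n)
    vs,us=np.mgrid[150:300,200:400]; X,z=world(p,us.ravel(),vs.ravel()); B=tobox(X);Z=X[:,2]
    m=(abs(B[:,0]-8)<16)&(Z>43)&(Z<57)&(B[:,1]>4)&(B[:,1]<64)
    d=B[m&(Z>49.5)&(B[:,1]<47)]; c,r=cv2.minEnclosingCircle(d.astype(np.float32)); print(n,"disc",np.round(c,1),round(r,1),d.mean(0).round(1))
    for lo,hi in [(5,17),(42,50),(50,62)]:
        q=B[m&(Z<49)&(B[:,1]>lo)&(B[:,1]<hi)]; 
        if len(q): print(lo,hi,len(q),q.mean(0).round(1),np.percentile(q[:,0],[5,95]).round(1))
    pl=B[(abs(B[:,0]+48)<27)&(Z>43)&(Z<50)&(abs(B[:,1]-56)<14)]; print("plain line slope",np.round(np.polyfit(pl[:,0],pl[:,1],1),3))
    for q in ["drilled_block","pulley_a","hex_key"]: print(q,[(np.round(r["box"]).tolist(),round(r["score"],2)) for r in recognise(p,q)[:1]])
    # gap at -y end wall
```

```text
scene disc [ 8.8 28.7] 12.5 [ 7.7 28.5]
5 17 28 [ 6.8 11.6] [ 2.5 12.9]
42 50 17 [ 7.6 45.9] [ 2.6 15.4]
50 62 24 [ 6.9 55.9] [ 2.3 13.9]
plain line slope [-1.4000e-02  5.3133e+01]
drilled_block [([256.0, 205.0, 280.0, 226.0], 0.75)]
pulley_a [([394.0, 227.0, 416.0, 249.0], 0.96)]
hex_key [([297.0, 280.0, 351.0, 307.0], 0.77)]
side disc [ 9.6 31.9] 12.7 [ 8.7 32.9]
42 50 15 [ 7.6 45.6] [ 3.3 13. ]
50 62 12 [ 8.1 58.5] [ 3.4 13.2]
plain line slope [-3.8000e-02  5.7224e+01]
drilled_block []
pulley_a []
hex_key [([339.0, 188.0, 359.0, 217.0], 0.58)]
```

```bash
python3 -c "
from cell import *
s=read_state();print(s['clock'],s['force'],s['qd'].round(3));print(finish_job())"
```

```text
14.15 [ 0.41695338 -0.19337576  0.81383358] [-0.007 -0.005 -0.005  0.001 -0.001 -0.001 -0.002]
the job is handed in; nothing more can be done
None
```

I pushed the cover along its guides to the -y end wall, then pushed the disc handle a quarter turn to its stop. I used closed fingers throughout, with no gripping or lifting. The job was handed in at 14.2 s with the arm clear.

**Cover:** It stopped moving while the push force rose to about 14 N, well above its sliding friction. The last pictures put it at about y = -56 mm from the scene camera and -51 mm from the side camera. The two cameras disagree by about 4–5 mm in y overall. Their mean of about -53.5 mm fits the target of -54 mm.

**Disc handle:** The marked valve was the one at x = +8 mm. At the end of the push the force on the tool was 17 N along x, far more than the handle's 4 N friction. The fitted bar line is parallel to the box's -y to within a few hundredths of a radian. During that last push the fingertip tilted and rose about 3 mm to bar-top height. I therefore rely on the force and the pictures, not the fingertip position, for the handle being shut.

**Plain handle and small things:** I never touched the plain handle, and it read about 0.01 to 0.04 rad at the end. In the scene camera the block, pulley and hex key were within a few pixels of where they started. At the end the side camera missed the block, which it had found at the start. It never found the pulley.

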